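Check a screwdriver blade over the light pad

TASK

I want to check the blade of the orange screwdriver against the light: press the red plunger switch of the light pad fully down to its stop and let it spring up, then draw the orange screwdriver up out of its slot in the steel rack, turn it level and keep it held about 20 cm above the table with the blade tip over the white panel. Finish while still holding it there, level and still in the gripper; do not put it down. Leave the other two screwdrivers in their slots, and the green cup and the walnut box where they are.

Things in the scene. Friction and masses are not known exactly. Their poses are not given: they have to be found in the camera images.
- orange_driver_grip (a point): Centre of the orange screwdriver's handle: orange cylinder 26 mm across, 90 mm long, with black bands; straight 6 mm shaft, 95 mm; 185 mm overall, about 90 g, balanced 10 mm from this point towards the shaft. z axis: from blade tip to handle end. Starts in any of the rack's three slots, leaning 40 to 43 degrees from upright, the handle's flat lower end resting on the upper plate.
- orange_driver_tip (a point): The blade tip of the orange screwdriver, on its axis, 140 mm from the centre of the handle; same axes.
- orange_driver: The orange screwdriver as a whole; origin at the blade tip, z axis from tip to handle end.
- rack: Fixed steel rack, 150 mm (x) by 206 mm (y), 114 mm high; origin under it at table height, z up. Three 9 mm slots at y = -72, 0, 72 mm lean 40 degrees: handles lean to the rack's +x (away from the robot) and pull out along their own axis, free after 95 mm. A slot's axis meets the upper plate's top at x = 0, z = 98 mm; a seated handle's centre is at x = 29, z = 132 mm.
- light_pad: Fixed flat light pad: aluminium tray 220 x 180 mm, 10 mm thick, with a white lit panel 150 x 150 mm, top at 12 mm. Origin: under the centre of the white panel, at table height; z up, x and y along the panel's edges. The plunger switch stands at x = -108 mm, y = 0 (the robot's side).
- plunger (a joint): Travel of the red plunger switch (m): 0 up, 0.012 fully down at its stop. A spring pushes it up: 2.4 N to start, 6 N at the stop; it springs back when let go.
- plunger_top (a point): Centre of the top face of the red plunger head (34 mm diameter disc, with a small 16 mm steel cap level with its top, in a black collar); top 54 mm above the table when up; pressed straight down.
- blue_driver_grip (a point): Screwdriver with a blue handle. Same size, shape and lean as the orange driver; the point is the centre of its handle. Stays in its slot.
- grey_driver_grip (a point): Screwdriver with a grey handle. Same size, shape and lean as the orange driver; the point is the centre of its handle. Stays in its slot.
- cup: Green ceramic cup, 76 mm across, 85 mm high, loose. Origin: centre of its underside. Leave it.
- walnut_box: Fixed walnut box 90 x 160 mm, 60 mm high (about 100 mm with the knob), with a hinged flap on top. Origin: centre of its underside. Leave it.
- flap (a joint): Angle of the walnut box's flap (rad), 0 shut. Leave it shut.
There are look-alikes about, which are no part of the job. There is more than one size of the orange_driver; the job needs the middle-sized. Several things have the shape of the walnut_box; the one meant has the colours described above.

How it is judged (in metres and radians):
On the way, in this order (a step that is already met when the one before it is completed fails the run):
1. the plunger is pressed down to its stop (within 1.5 mm) (value of joint plunger above 0.0105 m), for 0.1 s.
2. the orange screwdriver is out of its slot, the blade tip raised above the rack's plate, in the gripper (height (world z) of orange_driver_tip above 0.095 m and contact force between orange_driver and rack below 0.05 N and contact force between orange_driver and the fingers above 0.5 N), for 0.1 s.
At the end, for the whole second after the job is handed in: Orange driver held still in the gripper, level within 15 degrees, off the rack, tip and handle centre over 130 mm (tip under 320 mm) above the table, tip over the white panel (150 mm square); plunger up (3 mm); other drivers within 25 mm and cup within 30 mm of their starts; flap shut (0.2 rad) (angle between orange_driver_tip's own z axis and vertical between 1.309 and 1.833 rad and height (world z) of orange_driver_tip between 0.13 and 0.32 m and height (world z) of orange_driver_grip above 0.13 m and x of orange_driver_tip in the frame of light_pad between -0.075 and 0.075 m and y of orange_driver_tip in the frame of light_pad between -0.075 and 0.075 m and contact force between orange_driver and the fingers above 0.5 N and contact force between orange_driver and rack below 0.05 N and linear speed of orange_driver below 0.03 m/s and value of joint plunger below 0.003 m and distance of each of blue_driver_grip, grey_driver_grip from where it was at the start of the episode below 0.025 m and distance of cup from where it was at the start of the episode below 0.03 m and value of joint flap below 0.2 rad); the arm keeps its last pose, push and grip.
It fails at once if another screwdriver is pulled or knocked from its place (25 mm) (distance of any of blue_driver_grip, grey_driver_grip from where it was at the start of the episode above 0.025 m).
It fails at once if the cup is pushed 30 mm or tipped (distance of cup from where it was at the start of the episode above 0.03 m or angle between cup's own z axis and vertical above 0.5 rad).
It fails at once if the walnut box's flap is opened (value of joint flap above 0.2 rad).
It also fails if it takes over 64 s, if anything falls off the work surface, if the arm or the gripper's body presses on something with over 40 N, if the wrist force passes 120 N, or if a joint passes its speed limit or range.

ROBOT

A 7-joint arm with a two-finger parallel gripper is mounted at the origin on the work surface. World frame = base frame: x ahead of the robot, y to its left, z up, the work surface at z = 0. Lengths are in mm, angles in rad, forces in N, time in s.
With the tool pointing down it reaches from about 425 to 1025 mm from the base axis. Payload 3.6 kg.
Tool frame: the origin (TCP) lies midway between the tips of the shut fingers; the grasp point (between the pads) lies 19 mm behind it; z points along the fingers, y is the direction in which the jaws open and shut (so a half turn about z gives the same grasp; the last joint's range is limited). The gripper opens to 85 mm and grips with 20 to 120 N. Pads are 22 mm wide; open, the fingers measure 114 mm over their backs; the gripper's body (76 mm by 85 mm) begins 54 mm behind the grasp point. The pads swing forward as they close: fully open they stand 13 mm farther back than shut.
Start: joints at [-1.214, 0.591, 0.048, 1.609, -0.033, 0.943, -0.034], TCP at [315.216, 652.893, 231.302] pointing down, gripper open.
Joint ranges: [-2.69, 2.69], [-0.47, 2.24], [-1.27, 1.36], [0.19, 2.51], [-1.53, 4.68], [0.08, 2.07], [-3.09, 3.09]. Speed limits (rad/s): [2.57, 2.57, 3.14, 3.14, 3.14, 3.14, 3.14].

INTERFACE

Orientations are given as a 3x3 rotation matrix whose columns are the frame's x, y, z axes.
In Python, from cell import observe, read_camera, sign_off gives the robot as it stands.
- The arm moves only by the shell command python3 -m handwheel 'ROWS' [FORCE]. ROWS is a JSON object of lists of equal length, an entry for each row: "gripper": the opening, from 0 (shut) to 1 (fully open); "dp": the shift along the world's x, y, z in cm, a list of three; "turn": the turn, a rotation vector about the world's x, y, z in degrees, a list of three. In form: {"gripper": [gripper, ...], "dp": [[tx, ty, tz], ...], "turn": [[wx, wy, wz], ...]}. A call has 1 to 8 rows; each row shifts and turns the pose as measured when the row begins; what a row does not reach is not made up. A row lasts 1/12 s, in which the tool goes at most 41.7 mm and 7.16 degrees, less where a joint would pass 70% of its speed; a pose out of reach is approached as far as the arm can. A call is refused whole if a number of a shift passes 4.17 or a number of a turn 7.16, either way. A call with a gripper value outside its range is refused whole. The fingers move at their own pace and stop on an object; FORCE is the grip in N (left out, the last holds). Time passes only in rows, so rows that do not move let the fingers close. It gives the time, the measured TCP pose, the force and the opening at its end, in the units of the state.
- observe(): the state, without advancing time (a new reading comes with each control period).
- read_camera(name): name is "scene" or "top" or "wrist"; returns a dict with "color" (420x560x3 uint8, blue, green, red), "intrinsics" (3x3 intrinsics, pixels), "k1" (the pictures are not rectified: a ray, as slopes to the right and down, at radius r is drawn at 1 + k1 r^2 times it, then the intrinsics apply), "R" (3x3) and "t" (3): a world point X has camera coordinates R X + t. Camera axes: x right, y down, z forward; pixel columns grow to the right and rows downward; lengths in mm; the calibration is good to about 2 mm. A picture is of the moment at which its call begins. There is no depth.
- sign_off(): hands the job in, once; it reports no verdict.
The state is a dict: "time_s": time; "joints": joint angles; "dq": joint speeds; "joint_torque": joint torques, N m; "ee_pos": TCP position; "orientation": TCP orientation; "wrist_force": force on the tool from outside, world axes, zero at the start; "moment": the same for the moment, N m; "opening": opening from 0.0 (shut) to 1.0 (fully open).
Only numpy, scipy, OpenCV 4.12 (cv2) and the standard library are available. Lean on these libraries where they do the work, as an engineer would, in place of code of your own. Each camera call takes 0.05 s, during which the arm holds its last target.

## Working session

There is one attempt and no reset: what is moved stays moved. The work goes in short steps, Python scripts to look and compute and a shell command to move; the robot and the scene stay as the last step left them, time stands still between calls to the robot, and variables do not carry over. Pictures are saved under pics/ and viewed, and the job is handed in when it is done.

```bash
mkdir -p pics; ls
python3 - <<'E'
from cell import observe, read_camera
import cv2,json
s=observe()
for k in s: print(k,s[k])
for n in ["scene","top","wrist"]:
    c=read_camera(n); cv2.imwrite(f"pics/{n}0.png",c["color"]); print(n,c["intrinsics"],c["k1"],c["R"],c["t"])
E
```

```text
pics
time_s 0.0
joints [-1.21447996  0.5921239   0.04831739  1.60987234 -0.03330566  0.94268546
 -0.03370604]
dq [-1.86656030e-03  4.37197115e-04 -3.29895788e-05 -1.45257879e-03
 -2.40918744e-04  1.44712976e-04  9.40950647e-04]
joint_torque [-5.76224738e-04 -5.48692203e+01  1.54650126e+00 -1.98122030e+01
  9.33976436e-03  8.97023070e-03 -9.74027387e-06]
ee_pos [314.86477938 652.11453888 230.11922371]
orientation [[-9.00551044e-01  4.34749423e-01 -8.70140535e-04]
 [ 4.34750273e-01  9.00548578e-01 -2.11153652e-03]
 [-1.34385459e-04 -2.27984025e-03 -9.99997392e-01]]
wrist_force [-0.4384492  -0.59038735  0.13533559]
moment [-0.04988363  0.00544341 -0.02479994]
opening 0.9979906112129737
scene [[390.50045479   0.         285.02959503]
 [  0.         390.50045479 204.58734812]
 [  0.           0.           1.        ]] -0.008785233838537583 [[-0.82950969  0.55848833 -0.00211306]
 [ 0.42220569  0.62460658 -0.65696954]
 [-0.36558999 -0.54585474 -0.75391416]] [ 522.63394704  -76.90214873 1262.58876317]
top [[484.85775163   0.         288.66222675]
 [  0.         484.85775163 224.9030255 ]
 [  0.           0.           1.        ]] -0.027262952454455237 [[-0.01591667 -0.99986657  0.00367386]
 [-0.99685926  0.0155835  -0.07764517]
 [ 0.07757756 -0.00489817 -0.99697429]] [-134.75093516  574.44673131 1172.17710563]
wrist [[319.59603603   0.         280.4454827 ]
 [  0.         319.59603603 214.15737239]
 [  0.           0.           1.        ]] -0.07556283920013439 [[ 0.43456687  0.90063489 -0.00290388]
 [ 0.8543454  -0.41120696  0.31780934]
 [ 0.28503608 -0.14059033 -0.9481502 ]] [-725.22927934  -42.03158331  381.48838452]
```

View pics/scene0.png

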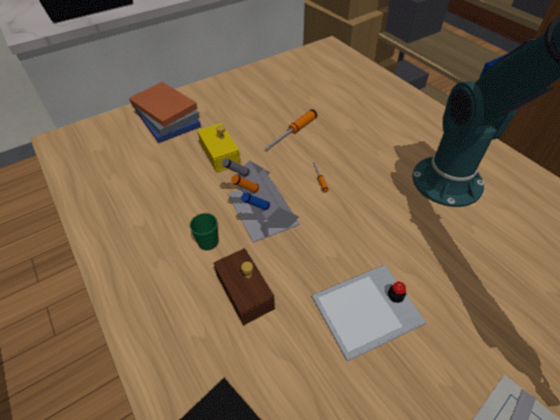

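View pics/top0.png

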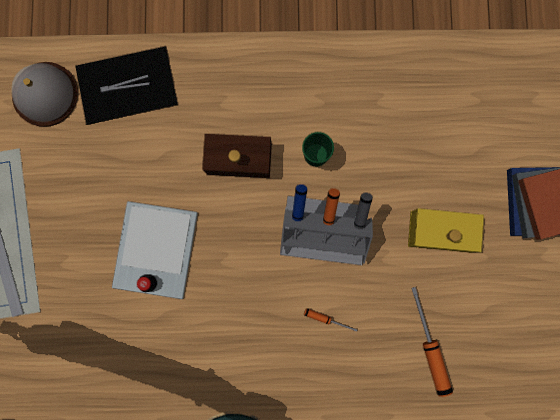

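View pics/wrist0.png

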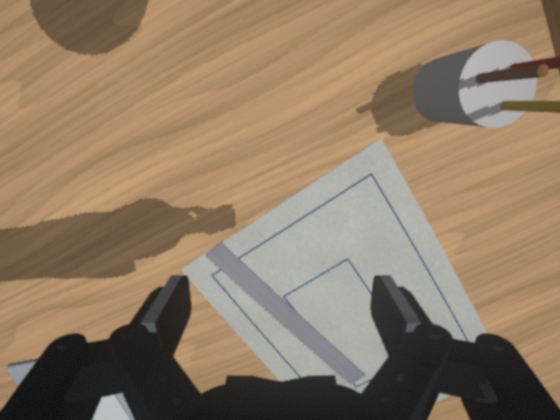

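Orange screwdrivers: one in the rack's middle slot (scene 245,184; top 331,206), a small loose one (scene 321,180; top 330,320) and a large loose one (scene 292,128; top 432,345). The one in the rack fits because it is middle-sized, banded and seated in a slot. For the box, walnut brown is at top (237,156); the yellow one at (447,231) is a look-alike. I'll confirm both in enlarged crops.

```bash
cat > h.py <<'E'
import numpy as np, cv2
from cell import observe, read_camera
def crop(img,x0,y0,x1,y1,f,name):
    c=cv2.resize(img[y0:y1,x0:x1],None,fx=f,fy=f,interpolation=cv2.INTER_CUBIC)
    cv2.imwrite(name,c)
def ray(c,p):
    K=np.array(c["intrinsics"]);R=np.array(c["R"]);t=np.array(c["t"])
    D=np.array([c["k1"],0,0,0,0.])
    u=cv2.undistortPoints(np.array([[p]],float),K,D)[0,0]
    return -R.T@t, (lambda d:d/np.linalg.norm(d))(R.T@np.array([u[0],u[1],1]))
def proj(c,X):
    K=np.array(c["intrinsics"]);R=np.array(c["R"]);t=np.array(c["t"])
    r,_=cv2.Rodrigues(R)
    return cv2.projectPoints(np.array(X,float).reshape(-1,3),r,t,K,np.array([c["k1"],0,0,0,0.]))[0][:,0]
def tri(obs):
    A=np.zeros((3,3));b=np.zeros(3)
    for c,p in obs:
        o,d=ray(c,p);M=np.eye(3)-np.outer(d,d);A+=M;b+=M@o
    X=np.linalg.solve(A,b)
    return X,[float(np.linalg.norm(proj(c,X)[0]-p)) for c,p in obs]
def onplane(c,p,z):
    o,d=ray(c,p);return o+d*(z-o[2])/d[2]
E
python3 - <<'E'
from h import *
s=cv2.imread("pics/scene0.png");t=cv2.imread("pics/top0.png")
crop(s,200,140,330,250,6,"pics/c1.png")
crop(t,270,170,390,280,5,"pics/c2.png")
crop(s,300,255,430,365,6,"pics/c3.png")
crop(t,100,190,210,310,5,"pics/c4.png")
E
```

```text
(no output)
```

View pics/c1.png

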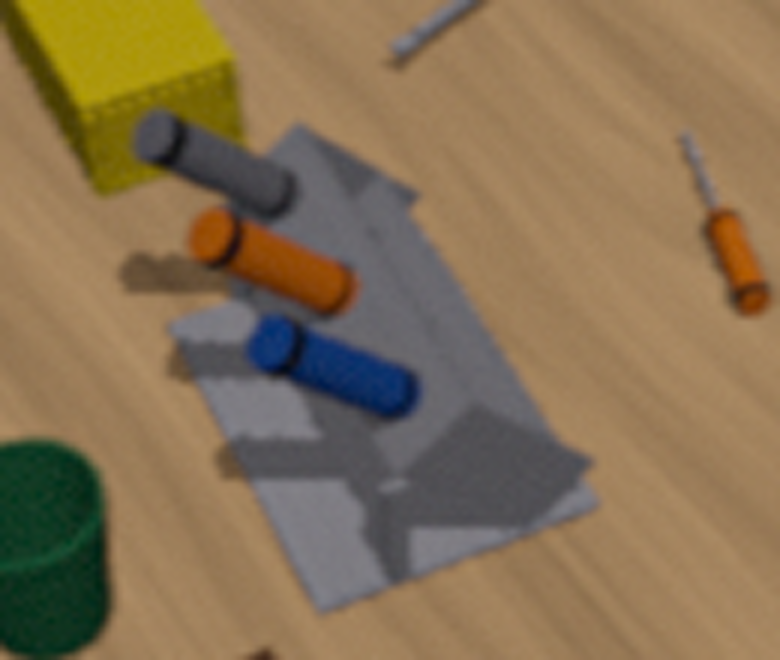

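View pics/c2.png

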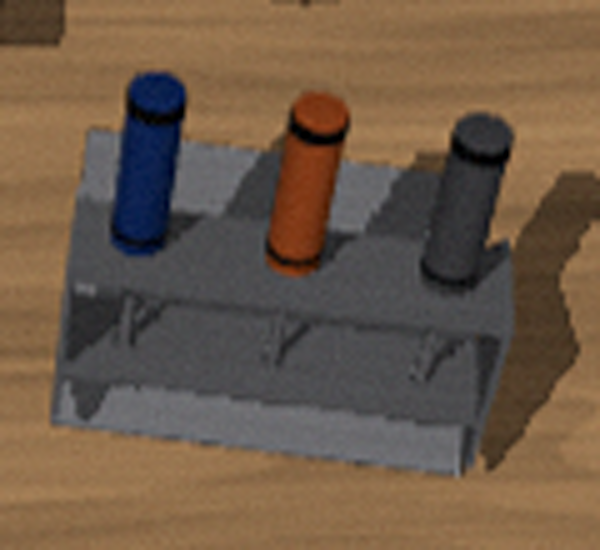

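View pics/c3.png

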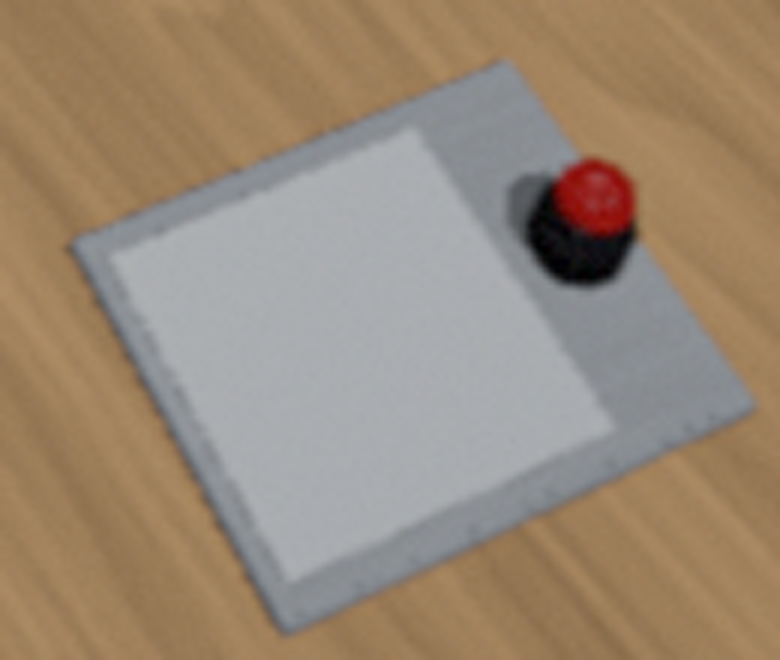

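View pics/c4.png

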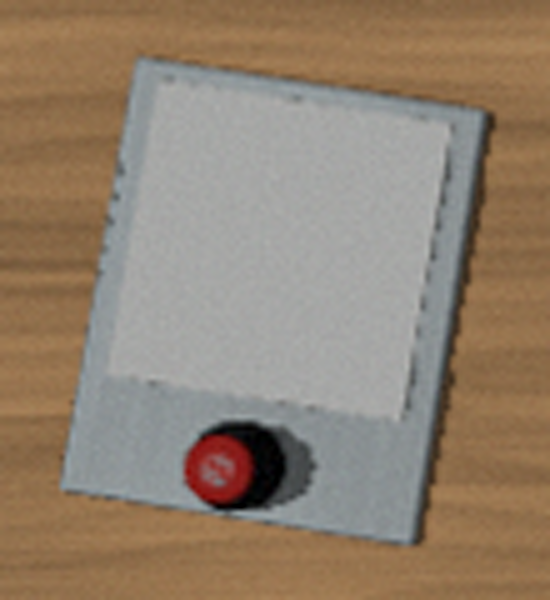

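The crops show the middle driver in the rack is orange with black bands, with blue on its +y side and grey on its −y side. The light pad and its plunger are also clear. Next I triangulate.

```bash
cat > m.py <<'E'
from h import *
S=read_camera("scene");T=read_camera("top")
def s1(x,y,x0,y0,f): return np.array([(x+.5)/f-.5+x0,(y+.5)/f-.5+y0])
a=lambda x,y:(S,s1(x,y,200,140,6)); b=lambda x,y:(T,s1(x,y,270,170,5))
c=lambda x,y:(S,s1(x,y,300,255,6)); d=lambda x,y:(T,s1(x,y,100,190,5))
def P(n,o):
    X,e=tri(o);print(n,X.round(1),np.round(e,2));return X
for n,u,l in [("orange",((214,237),(337,288)),((321,111),(292,257))),("blue",((274,344),(398,392)),((158,90),(138,238))),("grey",((156,136),(276,190)),((483,132),(448,272)))]:
    A=P(n+" top",[a(*u[0]),b(*l[0])]);B=P(n+" bot",[a(*u[1]),b(*l[1])])
    v=A-B;L=np.linalg.norm(v);print("  len",L.round(1),"axis",(v/L).round(3),"lean",np.degrees(np.arccos(v[2]/L)).round(1),"yaw",np.degrees(np.arctan2(v[1],v[0])).round(1),"centre",((A+B)/2).round(1))
P("plunger",[c(597,190),d(220,469)])
C=[P("panel",[c(*x),d(*y)]) for x,y in zip([(110,255),(413,128),(615,430),(290,582)],[(155,83),(452,122),(403,420),(107,377)])]
C=np.array(C);print(C.mean(0),[np.linalg.norm(C[i]-C[i-1]).round(1) for i in range(4)])
# rack upper-plate corners seen in top (z~98)
for q in [(75,285),(505,335),(510,243)]: print("plate",onplane(*b(*q),98).round(1))
print("base corners",[onplane(*b(*q),3).round(1) for q in [(55,422),(465,472),(90,130)]])
print("cup", onplane(T,(317,149),85).round(1),"walnut knob",onplane(T,(235,156),95).round(1))
E
python3 m.py
```

```text
orange top [ 630.3 -241.5  162.4] [0.99 1.2 ]
orange bot [ 573.1 -233.7  102.3] [0.25 0.31]
  len 83.3 axis [ 0.687 -0.094  0.721] lean 43.9 yaw -7.8 centre [ 601.7 -237.6  132.3]
blue top [ 640.6 -170.4  162.9] [1.   1.16]
blue bot [ 583.2 -163.1  101.4] [0.17 0.21]
  len 84.4 axis [ 0.68  -0.087  0.728] lean 43.3 yaw -7.3 centre [ 611.9 -166.7  132.1]
grey top [ 620.4 -312.5  163.7] [0.69 0.88]
grey bot [ 564.7 -305.   104.7] [0.28 0.36]
  len 81.4 axis [ 0.683 -0.092  0.725] lean 43.6 yaw -7.7 centre [ 592.5 -308.7  134.2]
plunger [434.5 205.   54. ] [0.62 0.63]
panel [631.8 180.2 171.6] [15.11 14.46]
panel [554.3 124.6 123.8] [26.39 26.45]
panel [ 421.9  205.  -172.8] [17.82 17.59]
panel [536.6 262.9 -71. ] [26.94 26.  ]
[536.12170441 193.15291487  12.88529991] [np.float64(273.5), np.float64(106.7), np.float64(334.6), np.float64(163.9)]
plate [ 562.6 -134.    98. ]
plate [ 536.4 -332.    98. ]
plate [ 578.9 -335.6   98. ]
base corners [array([ 501.3, -122.6,    3. ]), array([ 473.2, -326.6,    3. ]), array([ 647.8, -142.4,    3. ])]
cup [ 746.5 -213.4   85. ] walnut knob [730.4 -20.4  95. ]
```

```bash
cat > m2.py <<'E'
from m import *
print("----")
C=np.array([P("panel",[c(*x),d(*y)]) for x,y in zip([(110,255),(413,128),(615,430),(290,582)],[(452,122),(403,420),(107,377),(155,83)])])
print(C.mean(0).round(1),[np.linalg.norm(C[i]-C[i-1]).round(1) for i in range(4)])
vx=(C[0]-C[1]+C[3]-C[2])[:2]; print("pad yaw",np.degrees(np.arctan2(vx[1],vx[0])).round(1))
W=read_camera("wrist");o=-np.array(W["R"]).T@W["t"];s=observe();R=np.array(s["orientation"])
print("cam in tool",(R.T@(o-s["ee_pos"])).round(1)); print("cam axes in tool",(R.T@np.array(W["R"]).T).round(3))
E
python3 m2.py | sed '1,/----/d'
```

```text
panel [602.2 102.1  15.5] [0.83 0.83]
panel [455.5 126.7  13.3] [0.67 0.7 ]
panel [479.3 274.2   9.9] [0.46 0.44]
panel [625.8 249.8  13.5] [0.05 0.05]
[540.7 188.2  13. ] [np.float64(149.6), np.float64(148.8), np.float64(149.5), np.float64(148.6)]
pad yaw -9.5
cam in tool [  81.5    1.7 -142.6]
cam axes in tool [[ 0.    -0.948 -0.318]
 [ 1.     0.    -0.001]
 [ 0.001 -0.318  0.948]]
```

The checks agree: the panel is 149 mm square at z≈13, and the plunger top measures z=54.0, 1 mm from its predicted place. I'm moving over the plunger and shutting the fingers.

```bash
python3 -m handwheel '{"gripper":[0,0,0,0,0,0,0,0],"dp":[[1.0,-3.7,0],[1.0,-3.7,0],[1.0,-3.7,0],[1.0,-3.7,0],[1.0,-3.7,0],[1.0,-3.7,0],[1.0,-3.7,0],[1.0,-3.7,0]],"turn":[[0,0,0],[0,0,0],[0,0,0],[0,0,0],[0,0,0],[0,0,0],[0,0,0],[0,0,0]]}' 40
```

```text
time_s: 1.07
ee_pos: [389.2, 358.5, 231.4]
orientation: [[-0.909, 0.417, -0.001], [0.417, 0.909, 0.013], [0.006, 0.011, -1.0]]
wrist_force: [0.9, -0.2, -0.2]
opening: 0.001
```

```bash
python3 -m handwheel '{"gripper":[0,0,0,0,0,0,0,0],"dp":[[1.1,-3.7,0],[1.1,-3.7,0],[1.1,-3.7,-1.0],[1.1,-3.7,-1.5],[0,-0.5,-3.5],[0,0,-3.5],[0,0,-3],[0,0,-1]],"turn":[[0,0,0],[0,0,0],[0,0,0],[0,0,0],[0,0,0],[0,0,0],[0,0,0],[0,0,0]]}'; python3 -c "
from cell import observe;s=observe();print(s['joints'],s['ee_pos'])"
```

```text
time_s: 1.73
ee_pos: [443.3, 188.0, 100.3]
orientation: [[-0.9, 0.435, 0.021], [0.435, 0.9, 0.019], [-0.011, 0.026, -1.0]]
wrist_force: [0.0, -0.2, -0.5]
opening: 0.002
[-0.53422051  0.50407771  0.05695815  2.26493445 -0.10044083  0.34731412
  0.73012342] [443.25368949 187.97885299 100.31812069]
```

```bash
python3 -m handwheel '{"gripper":[0,0,0,0,0],"dp":[[-0.9,1.7,-1],[0,0,-1],[0,0,0],[0,0,0],[0,0,0]],"turn":[[0,0,0],[0,0,0],[0,0,0],[0,0,0],[0,0,0]]}'
python3 - <<'E'
from h import *
W=read_camera("wrist");cv2.imwrite("pics/w1.png",W["color"])
print(proj(W,[434.4,205.5,54]),proj(W,observe()["ee_pos"]),observe()["ee_pos"])
E
```

```text
time_s: 2.15
ee_pos: [434.6, 203.7, 77.0]
orientation: [[-0.899, 0.438, 0.018], [0.439, 0.899, 0.016], [-0.009, 0.022, -1.0]]
wrist_force: [-0.1, 0.7, -0.1]
opening: -0.001
[[279.30837367 255.36985526]] [[277.61925693 277.94331713]] [434.84308091 203.86061425  77.24149598]
```

View pics/w1.png

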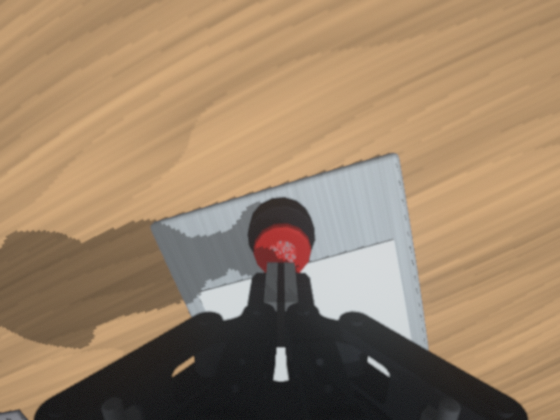

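The red cap sits at about (283,252), within a few pixels of the prediction (279,255), so the fingertips are above it. Pressing now.

```bash
python3 -m handwheel '{"gripper":[0,0,0,0,0,0],"dp":[[0,0.1,-1.2],[0,0,-1.2],[0,0,-0.6],[0,0,-0.5],[0,0,-0.3],[0,0,-0.2]],"turn":[[0,0,0],[0,0,0],[0,0,0],[0,0,0],[0,0,0],[0,0,0]]}'
```

```text
time_s: 2.7
ee_pos: [438.1, 205.9, 41.7]
orientation: [[-0.898, 0.44, 0.027], [0.44, 0.898, 0.021], [-0.015, 0.031, -0.999]]
wrist_force: [-4.5, -0.7, 31.8]
opening: -0.002
```

```bash
python3 -m handwheel '{"gripper":[0,0,0],"dp":[[0,0,-0.1],[0,0,-0.1],[0,0,-0.1]],"turn":[[0,0,0],[0,0,0],[0,0,0]]}'
```

```text
time_s: 2.95
ee_pos: [438.0, 205.8, 42.2]
orientation: [[-0.898, 0.44, 0.028], [0.441, 0.897, 0.023], [-0.015, 0.033, -0.999]]
wrist_force: [-1.3, -0.5, 7.4]
opening: 0.001
```

Force reached 32 N, well past the 6 N spring at its stop, and it held with z=42 for 0.25 s. Now I retract, open partway and swing to the rack.

```bash
python3 -m handwheel '{"gripper":[0,0,0,0,0.55,0.55,0.55,0.55],"dp":[[0,0,1.5],[0,0,3],[0,0,4],[0,0,4],[0,-3,3],[0.3,-3.5,1],[0.6,-3.5,0],[0.6,-3.5,0]],"turn":[[0,0,0],[0,0,0],[0,0,0],[0,0,-5],[0,0,-7],[0,0,-7],[0,0,-7],[0,0,-7]]}'
python3 - <<'E'
from h import *
S=read_camera("scene");cv2.imwrite("pics/s1.png",S["color"]);crop(S["color"],300,215,430,365,4,"pics/s1c.png")
E
```

```text
time_s: 3.62
ee_pos: [457.6, 77.6, 217.8]
orientation: [[-0.506, 0.861, 0.053], [0.862, 0.506, 0.016], [-0.013, 0.054, -0.998]]
wrist_force: [0.2, -1.0, -0.1]
opening: 0.544
```

View pics/s1c.png

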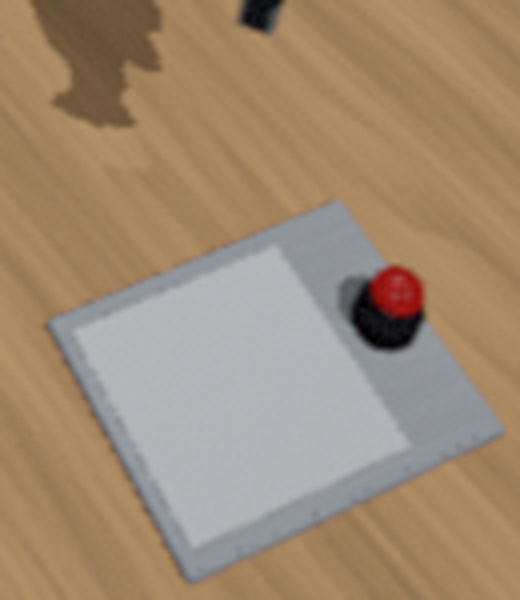

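```bash
python3 -m handwheel '{"gripper":[0.55,0.55,0.55,0.55,0.55,0.55,0.55,0.55],"dp":[[0.6,-3.5,0],[0.6,-3.5,0],[0.6,-3.5,0],[0.6,-3.5,0],[0.6,-3.5,0],[0.6,-3.0,0],[0,-2,0],[0,0,0]],"turn":[[0,0,-7],[0,0,-7],[0,0,-7],[0,0,-7],[0,0,-7],[0,0,-7],[0,0,-7],[0,0,-7]]}'
```

```text
time_s: 4.33
ee_pos: [496.0, -167.8, 223.0]
orientation: [[0.455, 0.889, 0.055], [0.89, -0.453, -0.048], [-0.017, 0.071, -0.997]]
wrist_force: [-0.1, -0.4, -0.3]
opening: 0.548
```

The plunger has sprung up again (red head at crop (397,293)). I continue the turn.

```bash
python3 -m handwheel '{"gripper":[0.55,0.55,0.55,0.55,0.55,0.55,0.55,0.55],"dp":[[0,-1.2,1],[0.3,-1.2,1],[0.3,-1.2,1],[0.3,-1.0,1],[0.3,-0.5,0.5],[0,0,0.5],[0,0,0],[0,0,0]],"turn":[[0,0,-7],[0,0,-7],[0,0,-7],[0,0,-7],[0,0,-7],[0,0,-7],[0,0,-7],[0,0,-7]]}'
python3 - <<'E'
from h import *
from scipy.spatial.transform import Rotation as Ro
s=observe();R=np.array(s["orientation"])
r=np.radians(-7.8);l=np.radians(41.5);h=np.array([np.cos(r),np.sin(r),0]);k=np.array([0,0,1.])
a=np.sin(l)*h+np.cos(l)*k; z=np.cos(l)*h-np.sin(l)*k
G=np.c_[a,np.cross(z,a),z]
print(G.round(3)); print(np.degrees(Ro.from_matrix(G@R.T).as_rotvec()).round(1)); print(s["ee_pos"],s["joints"])
E
```

```text
time_s: 5.0
ee_pos: [506.8, -224.7, 276.7]
orientation: [[0.994, 0.106, -0.004], [0.105, -0.992, -0.073], [-0.012, 0.072, -0.997]]
wrist_force: [-0.4, 0.9, 0.7]
opening: 0.549
[[ 0.656 -0.136  0.742]
 [-0.09  -0.991 -0.102]
 [ 0.749  0.    -0.663]]
[  3.1 -49.3 -11.3]
[ 506.80342173 -224.70729333  276.6913739 ] [-0.41010797  0.46885337  0.98872099  1.99381551 -0.42059476  0.88649694
 -0.67621094]
```

```bash
python3 -m handwheel '{"gripper":[0.55,0.55,0.55,0.55,0.55,0.55,0.55,0.55],"dp":[[0,0,0],[0,0,0],[0,0,0],[0,0,0],[0,0,0],[0,0,0],[0,0,0],[0,0,0]],"turn":[[0.4,-6.5,-1.5],[0.4,-6.5,-1.5],[0.4,-6.5,-1.5],[0.4,-6.5,-1.5],[0.4,-6.5,-1.5],[0.4,-6.5,-1.5],[0.4,-6.5,-1.5],[0,-2,-0.5]]}'
python3 - <<'E'
from h import *
print(observe()["joints"],observe()["ee_pos"])
W=read_camera("wrist");cv2.imwrite("pics/w2.png",W["color"])
E
```

```text
time_s: 5.67
ee_pos: [524.1, -222.5, 271.9]
orientation: [[0.823, -0.058, 0.566], [-0.024, -0.997, -0.068], [0.568, 0.042, -0.822]]
wrist_force: [1.0, 0.1, -0.2]
opening: 0.547
[ 0.27033077  0.21354998  0.16578536  2.31541962 -1.43322102  0.20756703
  0.17410772] [ 524.10586418 -222.5035885   271.90819302]
```

View pics/w2.png

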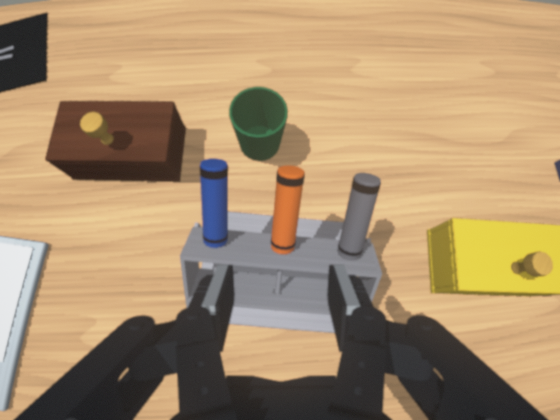

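The wrist view shows blue (215,203), orange (287,210) and grey (358,215) with the jaws straddling orange. Joints 5 and 6 are near their limits here, so I'll fit a kinematic model from the poses recorded so far and choose a comfortable tilt.

```bash
cat > kin.py <<'E'
import numpy as np, itertools
from scipy.optimize import least_squares
from scipy.spatial.transform import Rotation as Ro
D=[([-1.21448,.592124,.048317,1.609872,-.033306,.942685,-.033706],[314.86,652.11,230.12],[[-.90055,.43475,-.00087],[.43475,.90055,-.00211],[-.00013,-.00228,-1]]),
([-0.53422051,0.50407771,0.05695815,2.26493445,-0.10044083,0.34731412,0.73012342],[443.25,187.98,100.32],[[-0.9,0.435,0.021],[0.435,0.9,0.019],[-0.011,0.026,-1.0]]),
([-0.41010797,0.46885337,0.98872099,1.99381551,-0.42059476,0.88649694,-0.67621094],[506.8,-224.7,276.69],[[0.994,0.106,-0.004],[0.105,-0.992,-0.073],[-0.012,0.072,-0.997]]),
([0.27033077,0.21354998,0.16578536,2.31541962,-1.43322102,0.20756703,0.17410772],[524.106,-222.504,271.908],[[0.823,-0.058,0.566],[-0.024,-0.997,-0.068],[0.568,0.042,-0.822]])]
def rz(t):c,s=np.cos(t),np.sin(t);return np.array([[c,-s,0],[s,c,0],[0,0,1.]])
def ry(t):c,s=np.cos(t),np.sin(t);return np.array([[c,0,s],[0,1,0],[-s,0,c]])
def fk(q,p,sg):
    d1,L1,L2,L3,a1,a2,a3,c1,c7=p
    R=rz(sg[0]*q[0]+c1);x=np.array([0,0,d1])
    R=R@ry(q[1]);R=R@rz(sg[1]*q[2]);x=x+R@[a1,0,L1]
    R=R@ry(q[3]);x=x+R@[a2,0,0]
    R=R@rz(sg[2]*q[4]);x=x+R@[0,0,L2]
    R=R@ry(q[5]);R=R@rz(sg[3]*q[6]+c7);x=x+R@[0,0,L3] if False else x+R@rz(-(sg[3]*q[6]+c7))@[a3,0,L3]
    return x,R
def res(p,sg):
    r=[]
    for q,x,R in D:
        X,Rm=fk(q,p,sg);r+=list((X-x)/10);r+=list(((Rm-np.array(R))*10).ravel())
    return np.array(r)
if __name__=="__main__":
    best=None
    for sg in itertools.product([1,-1],repeat=4):
        for c7 in (1.57,-1.57,0,3.1):
            o=least_squares(res,[300,350,350,250,0,0,0,0,c7],args=(sg,))
            if best is None or o.cost<best[0]: best=(o.cost,sg,o.x)
    print(best); np.save("kin.npy",best[2]); np.save("sg.npy",best[1]); print(res(best[2],best[1]).reshape(-1,12)[:,:3]*10)
E
python3 kin.py
```

```text
(np.float64(1.3660834050792268), (-1, -1, -1, -1), array([ 2.82595622e+02,  6.10794643e+02,  4.61725497e+02,  2.80737060e+02,
        1.52780667e+01, -5.13597667e+00,  3.21983819e+00, -7.00147378e-02,
        1.50406243e+00]))
[[ 5.74693899 -1.3940572   2.01719941]
 [-0.60771613 12.04314781  1.12497947]
 [-5.16374936 -2.44799278 -3.18420167]
 [-0.13247645  3.16644524  0.0420228 ]]
```

```bash
cat > ik.py <<'E'
from kin import *
p=np.load("kin.npy");sg=np.load("sg.npy")
lo=np.array([-2.69,-.47,-1.27,.19,-1.53,.08,-3.09]);hi=np.array([2.69,2.24,1.36,2.51,4.68,2.07,3.09])
def G(tilt,yaw=-7.8,flip=False):
    r=np.radians(yaw);h=np.array([np.cos(r),np.sin(r),0]);k=np.array([0,0,1.]);t=np.radians(tilt)
    z=np.sin(t)*h-np.cos(t)*k;x=np.cos(t)*h+np.sin(t)*k
    if flip:x=-x
    return np.c_[x,np.cross(z,x),z]
def ik(X,R,n=60,m=.06,seed=0,q0=None):
    rng=np.random.default_rng(seed);S=[]
    for i in range(n):
        s=rng.uniform(lo+m,hi-m) if q0 is None else np.clip(q0,lo+m+.001,hi-m-.001)+ (rng.normal(0,.15,7) if i else 0)
        s=np.clip(s,lo+m+.001,hi-m-.001)
        f=lambda q:np.r_[(fk(q,p,sg)[0]-X)/10,(fk(q,p,sg)[1]-R).ravel()*20, .002*(q-(lo+hi)/2)/(hi-lo)]
        o=least_squares(f,s,bounds=(lo+m,hi-m),max_nfev=200)
        if o.cost<.01: S.append(o.x)
    return S
if __name__=="__main__":
    c=np.array([601.7,-237.6,132.3])
    for tilt in (0,20,30,35,40,48):
      for fl in (False,True):
        R=G(tilt,flip=fl)
        for back in (0,90):
            S=ik(c+R[:,2]*(19-back),R,n=16)
            if S:
                mg=[np.min(np.minimum(s-lo,hi-s)) for s in S];b=S[int(np.argmax(mg))];print(tilt,fl,back,len(S),round(max(mg),2),b.round(2))
            else: print(tilt,fl,back,"none")
E
python3 ik.py; python3 -c "
from cell import observe;s=observe();print(s['joints'])"
```

```text
0 False 0 10 0.63 [-0.08  0.71  0.56  1.88 -0.55  0.72 -0.9 ]
0 False 90 9 0.68 [ 0.26  0.52  0.06  1.83 -0.04  0.79 -1.36]
0 True 0 7 0.63 [ 0.68  0.7  -0.54  1.88  0.54  0.71  1.26]
0 True 90 7 0.68 [ 0.18  0.53  0.17  1.83 -0.12  0.8   1.86]
20 False 0 8 0.23 [ 1.04  0.85 -1.04  2.09  1.43  0.62 -2.64]
20 False 90 8 0.4 [-0.25  0.55  0.84  2.11 -1.12  0.59 -0.32]
20 True 0 6 0.31 [ 1.    0.8  -0.96  2.09  1.39  0.55  0.52]
20 True 90 7 0.36 [-0.05  0.46  0.54  2.11 -0.9   0.44  2.64]
30 False 0 11 0.32 [0.04 0.62 0.45 2.19 4.35 0.42 0.49]
30 False 90 5 0.22 [ 1.15  0.63 -1.05  2.24  1.6   0.4  -2.85]
30 True 0 8 0.3 [ 1.03  0.81 -0.97  2.19  1.9   0.49  0.06]
30 True 90 7 0.18 [ 1.04  0.54 -0.88  2.24  1.58  0.26  0.28]
35 False 0 7 0.28 [-0.12  0.7   0.69  2.23  4.21  0.64  0.58]
35 False 90 6 0.21 [-0.13  0.5   0.71  2.3   4.39  0.55  0.49]
35 True 0 8 0.27 [ 0.96  0.75 -0.81  2.24  2.32  0.4  -0.37]
35 True 90 8 0.2 [ 1.1   0.58 -0.94  2.31  2.09  0.31 -0.19]
40 False 0 7 0.23 [-0.1   0.71  0.67  2.28  4.04  0.73  0.74]
40 False 90 6 0.15 [-0.38  0.74  1.16  2.36  4.3   0.96  0.49]
40 True 0 8 0.23 [ 0.93  0.74 -0.74  2.28  2.67  0.46 -0.71]
40 True 90 8 0.15 [-0.39  0.76  1.19  2.36  4.31  0.99 -2.66]
48 False 0 7 0.18 [-0.38  1.07  1.18  2.33  3.99  1.29  0.51]
48 False 90 7 0.06 [-0.39  0.94  1.3   2.45  4.13  1.32  0.56]
48 True 0 7 0.18 [-0.35  1.03  1.13  2.33  3.98  1.24 -2.59]
48 True 90 7 0.06 [-0.39  0.94  1.3   2.45  4.13  1.32 -2.58]
[ 0.27416914  0.21306556  0.16331554  2.31921691 -1.44465562  0.20740706
  0.18465536]
```

```bash
cat > plan.py <<'E'
from ik import *
from cell import observe
q=np.array(observe()["joints"])
c=np.array([601.7,-237.6,132.3]);l=np.radians(41.5);y=np.radians(-7.8);h=np.array([np.cos(y),np.sin(y),0]);a=np.sin(l)*h+np.array([0,0,np.cos(l)])
def show(n,X,R,q0):
    S=ik(X,R,n=8,q0=q0)
    if not S: print(n,"none");return None
    j=min(S,key=lambda s:np.abs(s-q0).max());print(n,X.round(0),j.round(2),np.min(np.minimum(j-lo,hi-j)).round(2));return j
for T in (0,8,15):
    R=G(T);qq=np.array([0.1,.55,.3,1.9,-.3,.75,-1.1])
    print("T",T)
    j=show("pre",c+R[:,2]*(19-90),R,qq)
    j=show("grasp",c+R[:,2]*19,R,qq if j is None else j)
    j=show("out",c+115*a+R[:,2]*19,R,j)
    for yaw in (-7.8,20,45):
        Rf=G(T-48.5,yaw);hh=np.array([np.cos(np.radians(yaw)),np.sin(np.radians(yaw)),0])
        show("fin%g"%yaw,np.array([541,188,200])+140*hh+19*Rf[:,2],Rf,j)
E
python3 plan.py
```

```text
T 0
pre [ 602. -238.  203.] [ 0.06  0.54  0.35  1.83 -0.25  0.81 -1.17] 0.68
grasp [ 602. -238.  113.] [ 0.04  0.67  0.39  1.88 -0.39  0.67 -1.04] 0.59
out [ 677. -248.  199.] [ 0.09  0.63  0.3   1.65 -0.22  0.89 -1.23] 0.81
fin-7.8 [666. 171. 187.] [-0.17  0.95 -0.12  1.23 -0.17  1.78 -1.95] 0.29
fin20 [659. 231. 187.] [-0.42  0.98  0.01  1.15  0.    1.86 -1.62] 0.21
fin45 [630. 277. 187.] [-0.64  0.95  0.15  1.22  0.14  1.78 -1.32] 0.29
T 8
pre [ 592. -236.  203.] [ 0.04  0.5   0.39  1.94 -0.38  0.64 -1.03] 0.56
grasp [ 604. -238.  113.] [ 0.07  0.63  0.35  1.96 -0.52  0.5  -0.91] 0.42
out [ 680. -248.  200.] [ 0.04  0.6   0.38  1.74 -0.38  0.73 -1.09] 0.65
fin-7.8 [667. 171. 186.] [-0.2   0.89 -0.07  1.3  -0.16  1.63 -1.93] 0.44
fin20 [661. 232. 186.] [-0.41  0.92  0.    1.23  0.01  1.71 -1.63] 0.36
fin45 [631. 278. 186.] [-0.59  0.89  0.06  1.29  0.16  1.64 -1.37] 0.43
T 15
pre [ 583. -235.  201.] [ 0.1   0.45  0.32  2.04 -0.5   0.47 -0.91] 0.39
grasp [ 607. -238.  114.] [ 0.17  0.59  0.22  2.04 -0.64  0.33 -0.77] 0.25
out [ 682. -249.  200.] [ 0.1   0.56  0.29  1.82 -0.42  0.56 -1.05] 0.48
fin-7.8 [669. 170. 184.] [-0.23  0.83 -0.04  1.36 -0.15  1.5  -1.91] 0.57
fin20 [663. 232. 184.] [-0.41  0.86 -0.01  1.3   0.01  1.57 -1.63] 0.5
fin45 [633. 280. 184.] [-0.57  0.83  0.03  1.36  0.15  1.51 -1.38] 0.56
```

A tool-down grasp with about 8° of tilt leaves good joint margin through extraction and levelling, so I go to that pre-grasp.

```bash
cat > rot.py <<'E'
import sys
from ik import *
from cell import observe
T=float(sys.argv[1]);yaw=float(sys.argv[2]) if len(sys.argv)>2 else -7.8
s=observe();print("turn",np.degrees(Ro.from_matrix(G(T,yaw)@np.array(s["orientation"]).T).as_rotvec()).round(1),"pos",np.round(s["ee_pos"],1),"q",np.round(s["joints"],2))
E
python3 rot.py 8
```

```text
turn [ 4.9 26.3 -4.8] pos [ 522.1 -222.5  270.9] q [ 0.27  0.21  0.16  2.32 -1.44  0.21  0.18]
```

```bash
python3 -m handwheel '{"gripper":[0.55,0.55,0.55,0.55,0.55,0.55,0.55,0.55],"dp":[[1,0,0],[1,-0.2,0],[1,-0.2,-0.5],[1,-0.2,-1],[1,-0.2,-1],[1,-0.2,-1],[0.5,-0.2,-1],[0,0,0]],"turn":[[0.9,5,-0.9],[0.9,5,-0.9],[0.9,5,-0.9],[0.9,5,-0.9],[0.9,5,-0.9],[0,0,0],[0,0,0],[0,0,0]]}'; python3 rot.py 8
```

```text
time_s: 6.38
ee_pos: [575.6, -230.5, 229.6]
orientation: [[0.948, -0.102, 0.303], [-0.096, -0.995, -0.036], [0.305, 0.005, -0.952]]
wrist_force: [-0.6, -0.0, 0.4]
opening: 0.547
turn [ 1.4  9.7 -2. ] pos [ 575.6 -230.5  229.6] q [-0.08  0.42  0.57  2.08 -0.69  0.5  -0.68]
```

```bash
python3 -m handwheel '{"gripper":[0.55,0.55,0.55,0.55],"dp":[[0.5,-0.2,-0.4],[0.5,-0.2,-0.4],[0.2,0,0],[0,0,0]],"turn":[[0.7,4.8,-1],[0.7,4.8,-1],[0,0,0],[0,0,0]]}'; python3 rot.py 8
cat > ov.py <<'E'
from h import *
import sys
W=read_camera("wrist");c=np.array([601.7,-237.6,132.3]);l=np.radians(41.5);y=np.radians(-7.8);h=np.array([np.cos(y),np.sin(y),0]);a=np.sin(l)*h+np.array([0,0,np.cos(l)])
n=np.array([-np.sin(y),np.cos(y),0])
im=W["color"].copy()
cv2.imwrite("pics/%s_raw.png"%sys.argv[1],im)
P=proj(W,[c+45*a+13*n,c+45*a-13*n,c-45*a+13*n,c-45*a-13*n,c]);print(P.round(1))
for u in P: cv2.circle(im,tuple(int(v) for v in u.round()),2,(255,255,0),-1)
cv2.imwrite("pics/%s.png"%sys.argv[1],im)
S=read_camera("scene");crop(S["color"],180,80,330,250,4,"pics/%s_s.png"%sys.argv[1])
E
python3 ov.py w3
```

```text
time_s: 6.72
ee_pos: [581.0, -234.3, 219.7]
orientation: [[0.982, -0.143, 0.125], [-0.142, -0.99, -0.018], [0.127, 0.0, -0.992]]
wrist_force: [-0.1, -1.3, -0.5]
opening: 0.547
turn [-0.1 -0.7  0.4] pos [ 581.  -234.3  219.7] q [-0.16  0.52  0.69  1.96 -0.56  0.72 -0.86]
[[262.5 171.5]
 [303.1 171.2]
 [267.9 234.4]
 [297.3 234.2]
 [282.7 207.8]]
```

View pics/w3.png

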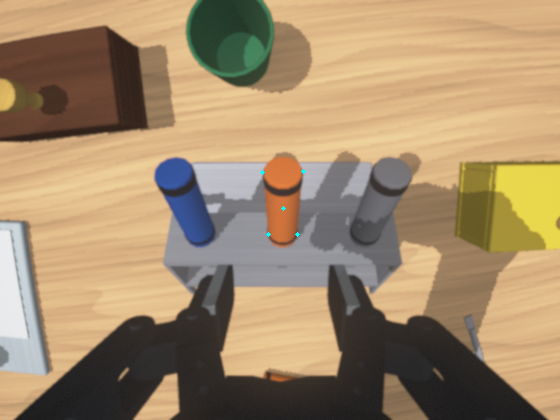

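View pics/w3_s.png

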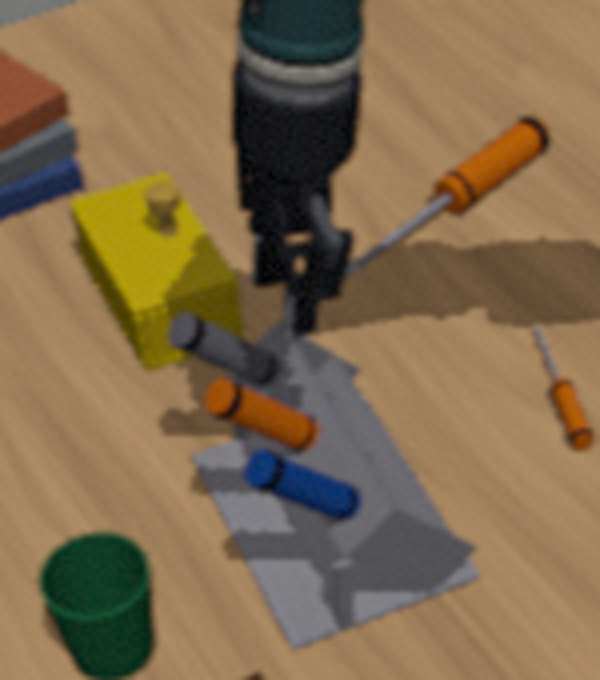

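The overlay of the predicted handle outline lands on the orange handle, and the jaws are lined up with blue and grey clear either side. I descend.

```bash
python3 -m handwheel '{"gripper":[0.55,0.55,0.55,0.55,0.55,0.55,0.55],"dp":[[1,-0.2,-1],[1,-0.1,-1],[0.3,0,-2],[0,0,-2],[0,0,-2],[0,0,-1.5],[0,0,0]],"turn":[[0,0,0],[0,0,0],[0,0,0],[0,0,0],[0,0,0],[0,0,0],[0,0,0]]}'; python3 rot.py 8
```

```text
time_s: 7.4
ee_pos: [602.4, -238.5, 119.9]
orientation: [[0.979, -0.15, 0.135], [-0.15, -0.989, -0.013], [0.135, -0.007, -0.991]]
wrist_force: [0.5, -0.5, -0.1]
opening: 0.549
turn [-0.4 -0.2  0.8] pos [ 602.4 -238.5  119.9] q [-0.04  0.66  0.53  1.98 -0.71  0.56 -0.74]
```

```bash
python3 -m handwheel '{"gripper":[0.55,0.55],"dp":[[0.2,0,-0.6],[0,0,-0.1]],"turn":[[0,0,0.8],[0,0,0]]}'; python3 ov.py w4
```

```text
time_s: 7.57
ee_pos: [604.0, -238.9, 111.5]
orientation: [[0.982, -0.136, 0.134], [-0.136, -0.991, -0.01], [0.134, -0.008, -0.991]]
wrist_force: [0.4, 0.3, -0.5]
opening: 0.548
[[240.5 265.1]
 [321.  265.2]
 [258.7 323.3]
 [304.3 323.5]
 [281.2 302.5]]
```

View pics/w4_raw.png

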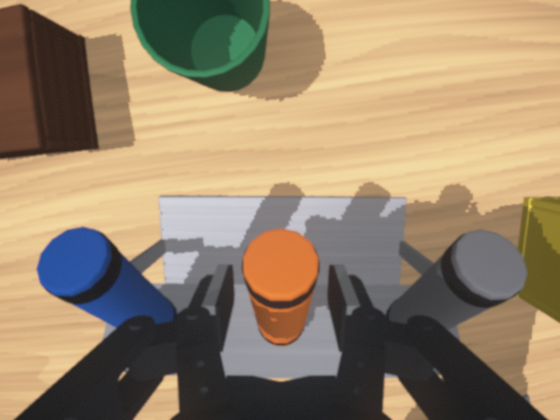

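View pics/w4_s.png

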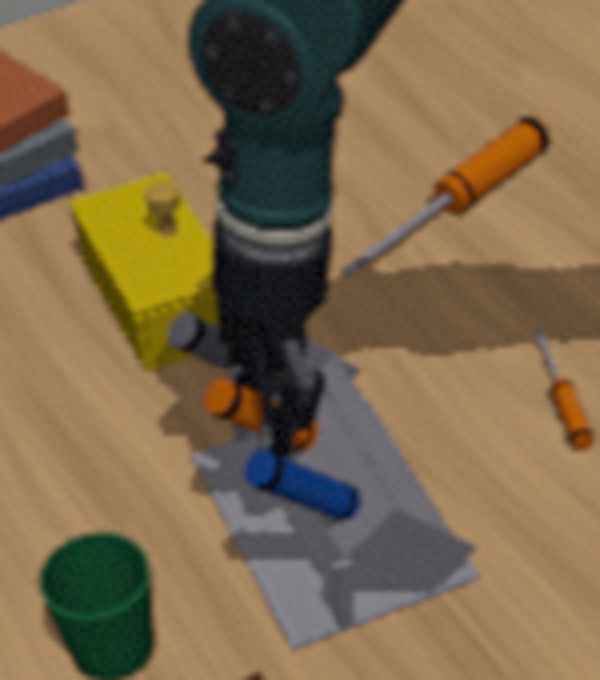

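The orange handle, with its end at (281,265), sits centred between the fingers at about x=220 and x=343, and both neighbours are clear. Closing.

```bash
python3 -m handwheel '{"gripper":[0.1,0.1,0.1,0.1,0.1,0.1],"dp":[[0,0,0],[0,0,0],[0,0,0],[0,0,0],[0,0,0],[0,0,0]],"turn":[[0,0,0],[0,0,0],[0,0,0],[0,0,0],[0,0,0],[0,0,0]]}' 70; python3 rot.py 8
```

```text
time_s: 8.17
ee_pos: [606.0, -239.9, 115.9]
orientation: [[0.981, -0.137, 0.14], [-0.136, -0.991, -0.013], [0.141, -0.006, -0.99]]
wrist_force: [0.4, -0.3, -1.8]
opening: 0.289
turn [-0.3  0.2  0.1] pos [ 606.  -239.9  115.9] q [-0.03  0.66  0.52  1.97 -0.72  0.55 -0.72]
```

The jaws stopped at 24.6 mm, which is on the handle. I pull along the axis direction (0.657, −0.090, 0.749).

```bash
python3 -m handwheel '{"gripper":[0.1,0.1,0.1],"dp":[[0.52,-0.07,0.6],[0.66,-0.09,0.75],[0.66,-0.09,0.75]],"turn":[[0,0,0],[0,0,0],[0,0,0]]}'; python3 rot.py 8
```

```text
time_s: 8.42
ee_pos: [623.5, -241.7, 136.5]
orientation: [[0.981, -0.138, 0.137], [-0.138, -0.99, -0.012], [0.137, -0.007, -0.991]]
wrist_force: [1.2, -0.2, -2.7]
opening: 0.287
turn [-0.4 -0.1  0.1] pos [ 623.5 -241.7  136.5] q [-0.06  0.66  0.56  1.92 -0.69  0.61 -0.77]
```

```bash
python3 -m handwheel '{"gripper":[0.1,0.1,0.1,0.1,0.1,0.1,0.1,0.1],"dp":[[0.7,-0.1,0.77],[0.7,-0.1,0.77],[0.7,-0.1,0.77],[0.7,-0.1,0.77],[0.7,-0.1,0.77],[0.7,-0.1,0.77],[0.7,-0.1,0.77],[0.7,-0.1,0.77]],"turn":[[0,0,0],[0,0,0],[0,0,0],[0,0,0],[0,0,0],[0,0,0],[0,0,0],[0,0,0]]}'; python3 rot.py 8; python3 ov.py w5
```

```text
time_s: 9.08
ee_pos: [687.7, -250.5, 207.5]
orientation: [[0.981, -0.136, 0.14], [-0.136, -0.991, -0.014], [0.14, -0.006, -0.99]]
wrist_force: [0.1, -0.6, -0.6]
opening: 0.282
turn [-0.3  0.1  0. ] pos [ 687.7 -250.5  207.5] q [-0.11  0.66  0.65  1.73 -0.6   0.81 -0.89]
[[262.  335.2]
 [300.6 335.2]
 [267.3 352.9]
 [295.6 352.9]
 [281.4 345.5]]
```

View pics/w5_s.png

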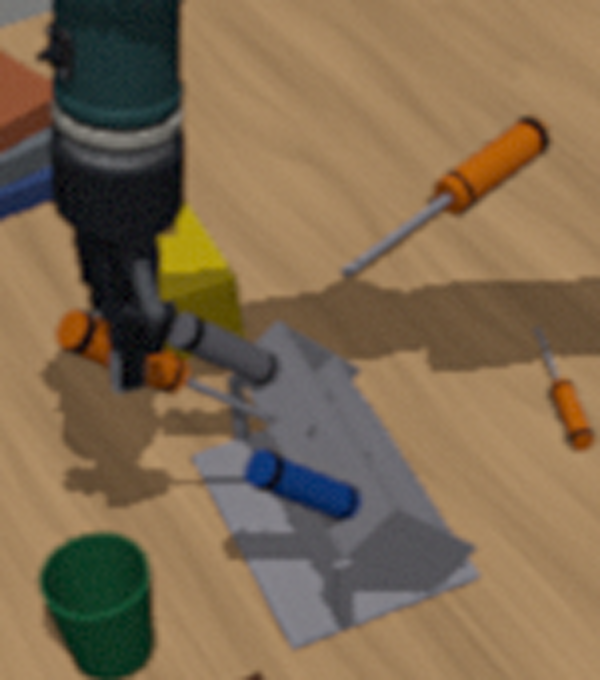

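The driver is out: the shaft is clear of the slot in crop (180–270, 370–420), and blue and grey are seated. I raise it, then level it.

```bash
python3 -m handwheel '{"gripper":[0.1,0.1,0.1,0.1,0.1,0.1,0.1,0.1],"dp":[[0,0,1],[0,0,2],[0,0,2],[0,0,1],[0,0,1],[0,0,0],[0,0,0],[0,0,0]],"turn":[[0,0,0],[0,0,0],[0,0,0],[0.8,5.9,0],[0.8,5.9,0],[0.8,5.9,0],[0.8,5.9,0],[0.8,5.9,0]]}'; python3 rot.py -40.5
```

```text
time_s: 9.85
ee_pos: [676.3, -251.8, 287.3]
orientation: [[0.908, -0.152, -0.39], [-0.14, -0.988, 0.06], [-0.394, -0.0, -0.919]]
wrist_force: [0.1, -0.7, -0.5]
opening: 0.287
turn [ 2.5 17.1  1. ] pos [ 676.3 -251.8  287.3] q [-0.09  0.83  0.74  1.28 -0.36  1.59 -1.09]
```

```bash
python3 -m handwheel '{"gripper":[0.1,0.1,0.1,0.1,0.1,0.1,0.1,0.1],"dp":[[0,1,0],[0,2,0],[0,3,0],[0,3.2,0],[0,3.2,0],[0,3.2,0],[0,3.2,0],[0,3.2,0]],"turn":[[0.8,5.6,0.3],[0.8,5.6,0.3],[0.8,5.6,0.3],[0,0,0],[0,0,0],[0,0,0],[0,0,0],[0,0,0]]}'; python3 rot.py -40.5
```

```text
time_s: 10.52
ee_pos: [673.2, -37.7, 282.2]
orientation: [[0.737, -0.155, -0.658], [-0.129, -0.988, 0.088], [-0.664, 0.02, -0.748]]
wrist_force: [0.5, 1.1, -0.6]
opening: 0.286
turn [ 1.  -1.2  1.1] pos [673.2 -37.7 282.2] q [-0.3   0.93  0.7   1.21 -0.4   1.9  -1.33]
```

```bash
python3 -m handwheel '{"gripper":[0.1,0.1,0.1,0.1,0.1,0.1,0.1,0.1],"dp":[[0,3.2,0],[0,3.2,0],[0,3.2,0],[0,3.2,-0.5],[0,3.2,-1],[0,2,-1.5],[0,1,-1.5],[0,0,-1.5]],"turn":[[0.3,-1,0.8],[0,0,0],[0,0,0],[0,0,0],[0,0,0],[0,0,0],[0,0,0],[0,0,0]]}'; python3 rot.py -40.5
python3 - <<'E'
from h import *
S=read_camera("scene");T=read_camera("top");cv2.imwrite("pics/s6.png",S["color"]);cv2.imwrite("pics/t6.png",T["color"])
E
```

```text
time_s: 11.18
ee_pos: [672.3, 170.2, 222.4]
orientation: [[0.757, -0.132, -0.64], [-0.105, -0.991, 0.08], [-0.645, 0.007, -0.764]]
wrist_force: [0.1, 0.8, -1.1]
opening: 0.278
turn [ 0.4  0.2 -0.2] pos [672.3 170.2 222.4] q [-0.52  0.97  0.66  1.24 -0.56  1.82 -1.53]
```

View pics/s6.png

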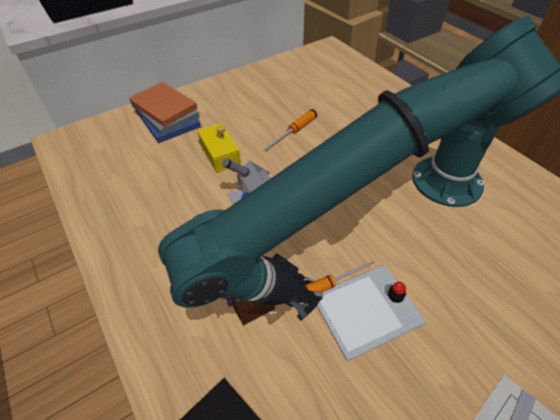

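View pics/t6.png

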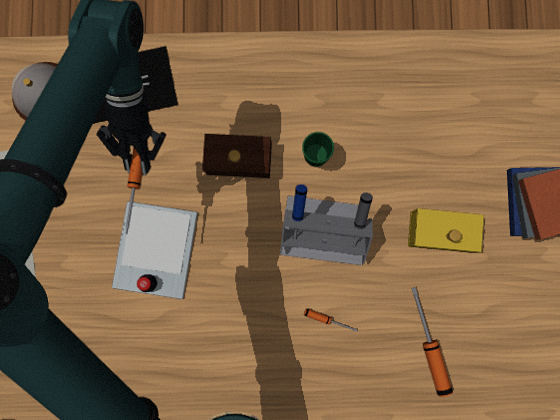

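The driver looks nearly level above the pad, with the tip at about scene (374,263) and top (127,233). Blue and grey are still in the rack. I zoom in to measure tip and handle.

Run:
```python
from h import *
s=cv2.imread("pics/s6.png");t=cv2.imread("pics/t6.png")
crop(s,290,240,390,310,6,"pics/c6s.png");crop(t,100,130,170,250,5,"pics/c6t.png")
```

```text
(no output)
```

View pics/c6s.png

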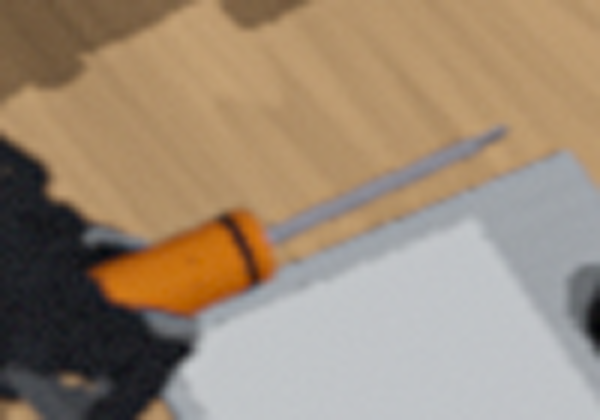

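View pics/c6t.png

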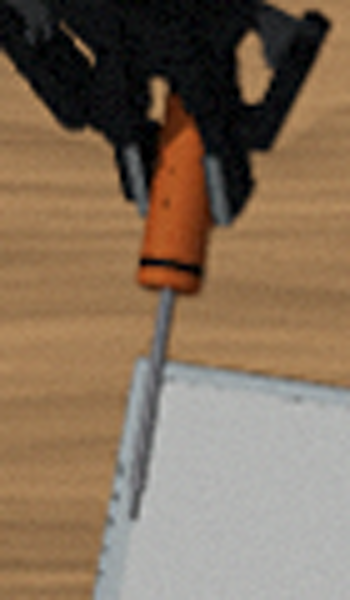

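```bash
cat > fin.py <<'E'
from h import *
def go(S,T,tip,base):
    y=np.radians(-9.4);c=np.array([540.7,188.2])
    A,e1=tri([(S,tip[0]),(T,tip[1])]);B,e2=tri([(S,base[0]),(T,base[1])]);v=B-A;L=np.linalg.norm(v)
    print("tip",A.round(1),"shaft base",B.round(1),"err",np.round(e1+e2,2),"len",L.round(1),"elev deg",np.degrees(np.arcsin(v[2]/L)).round(1))
    d=A[:2]-c;print("tip in pad frame",(d@[np.cos(y),np.sin(y)]).round(1),(d@[-np.sin(y),np.cos(y)]).round(1),"grip centre",(A+v/L*140).round(1))
E
python3 - <<'E'
from fin import *
S=read_camera("scene");T=read_camera("top")
f=lambda x,y,x0,y0,k:np.array([(x+.5)/k-.5+x0,(y+.5)/k-.5+y0])
go(S,T,[f(506,129,290,240,6),f(135,518,100,130,5)],[f(272,237,290,240,6),f(168,290,100,130,5)])
E
```

```text
tip [542.4 186.8 236.4] shaft base [634.3 174.7 237.1] err [1.04 1.04 1.64 1.57] len 92.7 elev deg 0.4
tip in pad frame 1.9 -1.1 grip centre [681.2 168.5 237.4]
```

The tip is over the panel centre (1.9, −1.1 mm), the shaft is 0.4° from level, and its measured length of 92.7 mm compares with 95 mm. I lower it 3.5 cm to 20 cm height and let it settle.

```bash
python3 -m handwheel '{"gripper":[0.1,0.1,0.1,0.1,0.1,0.1,0.1,0.1],"dp":[[0,0,-1],[0,0,-1],[0,0,-0.8],[0,0,-0.2],[0,0,0],[0,0,0],[0,0,0],[0,0,0]],"turn":[[0,0,0],[0,0,0],[0,0,0],[0,0,0],[0,0,0],[0,0,0],[0,0,0],[0,0,0]]}'; python3 rot.py -40.5
python3 - <<'E'
from h import *
S=read_camera("scene");T=read_camera("top");crop(S["color"],290,200,430,320,5,"pics/c7s.png");crop(T["color"],100,130,170,250,5,"pics/c7t.png");crop(T["color"],190,120,390,280,4,"pics/c7r.png")
s=observe();print(s["ee_pos"],abs(s["dq"]).max())
E
```

```text
time_s: 12.05
ee_pos: [674.5, 152.7, 193.2]
orientation: [[0.755, -0.153, -0.637], [-0.129, -0.988, 0.085], [-0.643, 0.018, -0.766]]
wrist_force: [0.0, -0.1, -1.0]
opening: 0.284
turn [1.1 0.4 1. ] pos [674.5 152.7 193.2] q [-0.51  1.    0.66  1.26 -0.57  1.78 -1.52]
[674.53940846 152.86705159 193.33332708] 0.0022852407129372474
```

View pics/c7s.png

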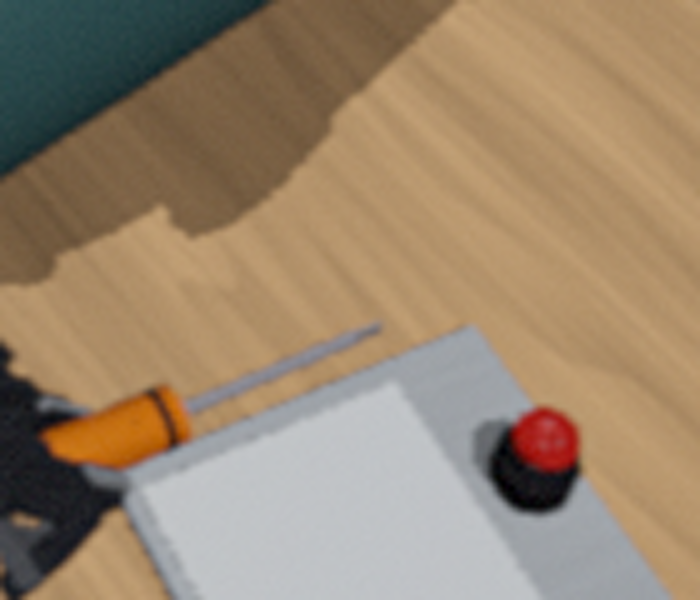

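View pics/c7t.png

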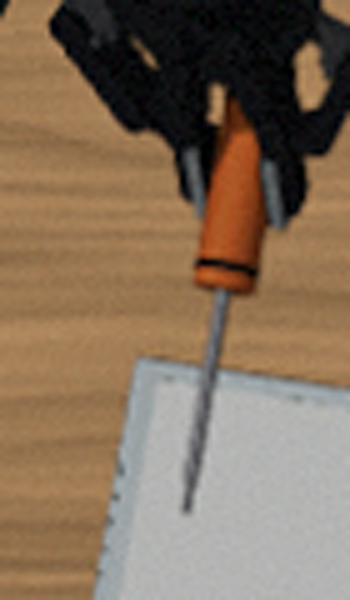

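View pics/c7r.png

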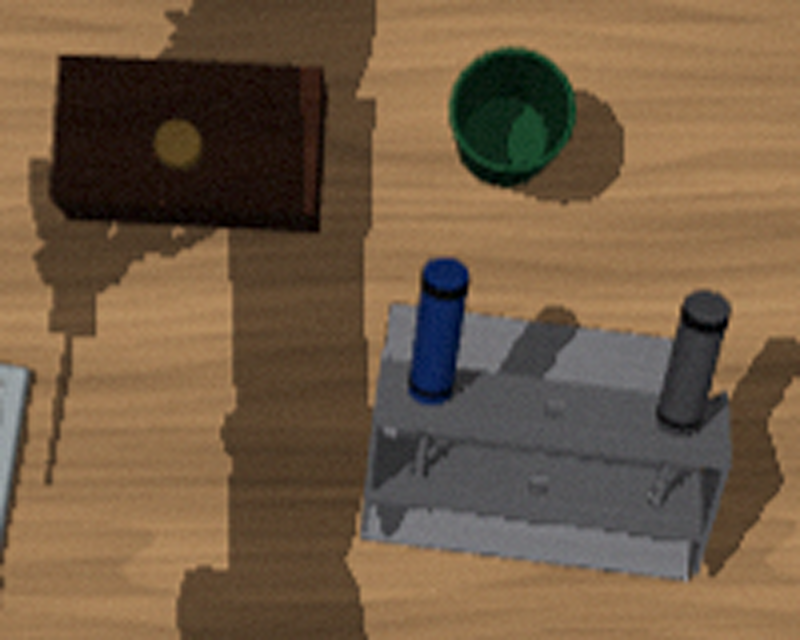

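```bash
cat > chk.py <<'E'
from fin import *
S=read_camera("scene");T=read_camera("top")
f=lambda x,y,x0,y0,k:np.array([(x+.5)/k-.5+x0,(y+.5)/k-.5+y0])
go(S,T,[f(379,327,290,200,5),f(187,512,100,130,5)],[f(189,408,290,200,5),f(221,290,100,130,5)])
E
python3 chk.py
```

```text
tip [546.9 173.7 208.7] shaft base [638.3 160.1 211.9] err [0.66 0.66 1.37 1.32] len 92.4 elev deg 2.0
tip in pad frame 8.5 -13.3 grip centre [685.3 153.1 213.6]
```

The tip moved 13 mm towards −y while the arm settled. It is still well inside the panel, but I'll nudge it back and let it settle.

```bash
python3 -m handwheel '{"gripper":[0.1,0.1,0.1,0.1,0.1,0.1,0.1,0.1],"dp":[[-0.3,0.6,-0.3],[-0.3,0.5,-0.3],[0,0,0],[0,0,0],[0,0,0],[0,0,0],[0,0,0],[0,0,0]],"turn":[[0,0,0],[0,0,0],[0,0,0],[0,0,0],[0,0,0],[0,0,0],[0,0,0],[0,0,0]]}'
python3 - <<'E'
from h import *
S=read_camera("scene");T=read_camera("top");crop(S["color"],290,200,430,320,5,"pics/c8s.png");crop(T["color"],100,130,170,250,5,"pics/c8t.png")
s=observe();print(s["ee_pos"],abs(s["dq"]).max(),s["opening"],s["wrist_force"])
E
```

```text
time_s: 12.92
ee_pos: [667.5, 166.9, 186.9]
orientation: [[0.756, -0.151, -0.637], [-0.126, -0.988, 0.084], [-0.642, 0.017, -0.766]]
wrist_force: [-0.5, -0.2, -0.7]
opening: 0.285
[667.52544259 166.77976259 186.87020521] 0.0015353551766448485 0.2836594157493452 [ 0.10954089  0.81966768 -1.8406297 ]
```

View pics/c8s.png

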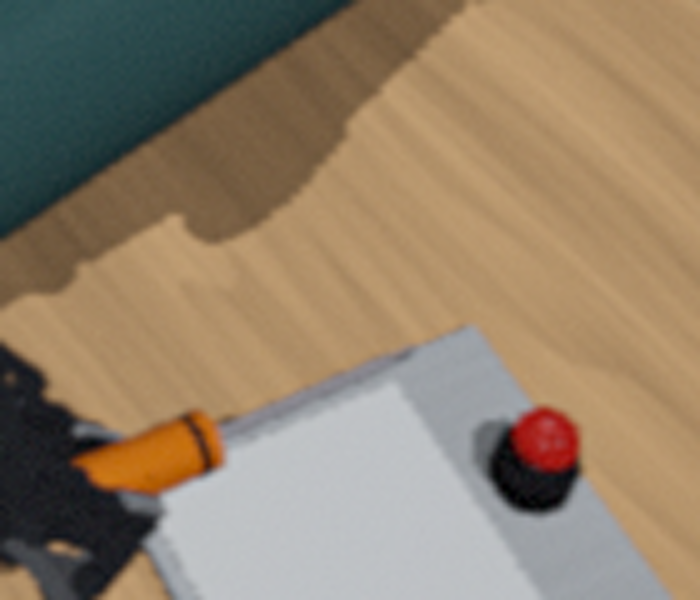

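View pics/c8t.png

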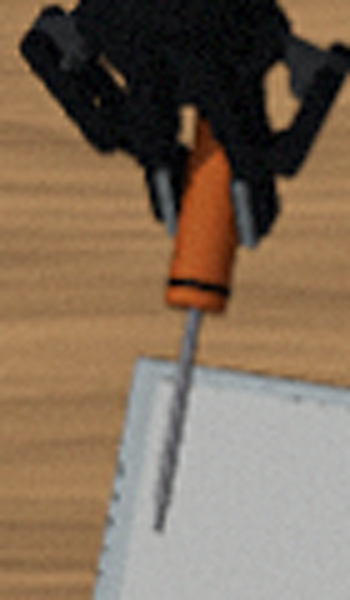

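The tip is now at crop (411,352) in the scene view and (158,530) in the top view. The plunger is up (red at (546,440)).

```bash
sed -i 's/^go.*/go(S,T,[f(411,352,290,200,5),f(158,530,100,130,5)],[f(221,434,290,200,5),f(194,309,100,130,5)])/' chk.py; python3 chk.py
python3 - <<'E'
from h import *
a=cv2.imread("pics/t6.png");b=read_camera("top")["color"];o=cv2.imread("pics/top0.png")
for n,(x0,y0,x1,y1) in dict(blue=(292,182,310,222),cup=(300,130,335,168),grey=(355,190,374,230)).items():
    t=o[y0:y1,x0:x1];r=cv2.matchTemplate(b[y0-8:y1+8,x0-8:x1+8],t,cv2.TM_CCOEFF_NORMED);m=cv2.minMaxLoc(r);print(n,"shift px",np.array(m[3])-8,round(m[1],2))
s=observe();print(s["ee_pos"],s["time_s"])
E
```

```text
tip [540.2 187.8 201.9] shaft base [631.7 173.6 204.5] err [0.56 0.56 1.32 1.26] len 92.7 elev deg 1.6
tip in pad frame -0.5 -0.5 grip centre [678.5 166.4 205.7]
blue shift px [0 0] 0.99
cup shift px [0 0] 0.99
grey shift px [0 0] 0.94
[667.5068559  166.78056753 186.904381  ] 13.1667
```

```bash
python3 -c "
from cell import sign_off;print(sign_off())"
```

```text
the job is handed in; nothing more can be done
None
```

I pressed the plunger to its stop and let it spring up, then drew the middle-sized orange screwdriver from the rack's middle slot. I handed in at about 13 s, holding it level over the white panel. The hand-in reports no verdict.

- **Plunger:** the force peaked at 32 N with the fingertips at z ≈ 42 mm, held for over 0.25 s. The final picture shows it up again.
- **Screwdriver:** the blade tip is 202 mm above the table and within 1 mm of the panel centre. The driver is 1.6° from level and still in the gripper (opening 0.28), and the arm is still.
- **Other things:** blue, grey and cup show no shift in the top view. The walnut box's flap looked shut in the top view before the final 1 cm nudge.
- **Disagreements:** the measured shaft length was 92.7 mm against the stated 95 mm. An earlier tip reading shifted 13 mm as the arm settled; I nudged it back and measured again.

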